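# Push an empty tin through the recycling caddy's self-closing flap

## Robot

A 6-joint arm with a two-finger parallel gripper is mounted at the origin on a cart in front of the work surface, level with it; the furniture and walls round the work are solid. World frame = base frame: x ahead of the robot, y to its left, z up, the work surface at z = 0. Lengths are in m, angles in rad, forces in N, time in s.
With the tool pointing down it reaches from about 0.35 to 0.85 m from the base axis. Payload 8.1 kg.
Tool frame: the origin (TCP) lies midway between the tips of the shut fingers; the grasp point (between the pads) lies robot.grasp_offset behind it (robot.grasp_offset is the distance from the TCP to the grasp point, in m); z points along the fingers, y is the direction in which the jaws open and shut (so a half turn about z gives the same grasp; the last joint's range is limited). The gripper opens to 93 mm and grips with 3 to 60 N. Pads are 15 mm wide; open, the fingers measure 128 mm over their backs; the gripper's body (75 mm by 188 mm) begins 65 mm behind the grasp point.
Start: joints at [-1.343, 0.13, 1.488, -0, 1.523, -0.085], TCP at [0.185, -0.571, 0.219] pointing down, gripper open.
Joint ranges: [-2.96, 2.96], [-0.89, 2.26], [0.02, 2.5], [-1.34, 4.48], [0, 2.73], [-2.66, 2.66]. Speed limits (rad/s): [2.39, 2.39, 2.79, 3.14, 3.14, 3.14].

## Interface

Orientations are given as a rotation vector (axis times angle).
In Python, from plant import robot gives the robot as it stands.
- The arm moves only by the shell command python3 -m handwheel 'ROWS' [OPENING] [FORCE]. ROWS is text: rows parted by semicolons, each of 6 numbers parted by spaces: the shift along the world's x, y, z each as a share of 0.3 m, from -1 to 1, then the turn, a rotation vector about the world's x, y, z each as a share of 45 degrees, from -1 to 1. A call has 1 to 5 rows; each row is the pose to reach, as a shift and turn from the pose commanded when the call began; what a row does not reach only later rows make up. A row lasts 1/10 s, in which the tool goes at most 50 mm and 8.59 degrees, less where a joint would pass 70% of its speed; a pose out of reach is approached as far as the arm can. A call with a number of a shift or a turn outside -1 to 1 is refused whole. A call with a gripper value outside its range is refused whole. OPENING is the closure, from -1 (fully open) to 1 (shut), set as the call begins (- or left out, the last holds). The fingers move at their own pace and stop on an object; FORCE is the grip in N (left out, the last holds). Time passes only in rows, so rows that repeat a pose let the fingers close. It gives the time, the measured TCP pose, the force and the opening at its end, in the units of the state.
- robot.read_state(): the state, without advancing time (a new reading comes with each control period).
- robot.read_camera(name): name is "scene" or "top"; returns (picture, depth): 420x560x3 uint8, red, green, blue; 420x560 float32, m along the optical axis (not along the pixel's ray), 0 where there is no reading.
- robot.camera_model(name): a dict with "camera_matrix" (3x3 intrinsics, pixels), "dist" ([k1, k2, p1, p2, k3] as OpenCV has them; the pictures are not rectified), "pose" (4x4, takes a point from camera to world coordinates). Camera axes: x right, y down, z forward; pixel columns grow to the right and rows downward; lengths in m; the calibration is good to about 2 mm. A picture is of the moment at which its call begins. camera_model takes no time and is no camera call.
- robot.close_job(): hands the job in, once; it reports no verdict.
Trained networks look in the newest picture that a camera, given by its name, has taken for a name from the list of things; names that differ only in an ending like _2 or _b are one class to them, and where a whole thing is asked for, a point or a joint stands for the part that bears it (a point fixed in the world has none). Each returns a list of dicts, best first, with "conf" (0 to 1); they miss things now and then, are a little off and sometimes report something else, mostly with a low value. They report only what shows in the picture. A call takes as long as a camera call.
- robot.look_for(camera, query): "rect" ([centre column, centre row, width, height] in pixels, round what is visible of it).
- robot.silhouettes(camera, query): "pixels" (420x560 bool, what is visible of it) and "rect" ([centre column, centre row, width, height] in pixels, round what is visible of it).
- robot.tip_of(camera, query): "at" ([row, column] in pixels: a listed point, or the origin of a listed thing).
The state is a dict: "t": time; "q": joint angles; "dq": joint speeds; "joint_torque": joint torques, N m; "tool_pos": TCP position; "orientation": TCP orientation; "force": force on the tool from outside, world axes, zero at the start; "wrist_torque": the same for the moment, N m; "opening": finger opening in m.
Only numpy, scipy, OpenCV 4.12 (cv2) and the standard library are available. Lean on these libraries where they do the work, as an engineer would, in place of code of your own. Each camera call takes 0.05 s, during which the arm holds its last target.

## Task

Put the empty round white tin into the recycling caddy without picking it up: press the black push bar down with one finger so that the green flap swings fully open, and while holding it open push the tin along its lane and through the slot with the other finger. Open the flap before the tin is moved over it, never shove the tin onto the shut flap, and do not lift the tin. Then let the flap spring shut, leaving the tin inside and the other things on the worktop untouched.

Things in the scene. Friction and masses are not known exactly. Their poses are not given: they have to be found in the camera images.
- caddy: recycling caddy, fixed: grey box with a white top, 280 mm long (its x) x 200 mm wide (its y) x 200 mm high. Origin: centre of its underside; x runs along the lane towards the slot, away from the robot; y left, z up. The near half of the top (x -143 to +9 mm) is a deck with a lane along x, centred on y = -35 mm, between two kerbs 10 mm high, 100 mm apart inside.
- deck_edge (a point): where the lane's centre line meets the deck's far edge: x = +9, y = -35, z = +200 mm in the caddy's frame (its axes are the caddy's). The slot lies beyond it, 120 mm long along x and 148 mm wide (y -88 to +60 mm), shut by the flap. Inside, the caddy is one hollow box.
- flap (a joint): the green flap over the slot, 114 x 133 mm, level with the deck when shut. It hinges on a line along the caddy's x on the left (y = +77, z = +229 mm) and swings down into the caddy: 0 = shut, 1.05 rad = stop, fully open, way clear for the tin. A spring shuts it when let go. Its push bar pressed straight down opens it: 3 N starts it, about 8 N holds it fully open.
- push_bar (a point): top of the flap's black round push bar at mid-length; shut: x = -55, y = +40, z = +259 mm in the caddy's frame, fully open: 43 mm lower (16 mm above the deck), y within 6 mm. The bar is 16 mm thick, 200 mm long along x (-155 to +45 mm), 75 mm left of the lane's centre line, beside the deck: one finger can slide along it while the hand's other finger moves along the lane.
- tin_centre (a point): centre of the empty round white tin, 90 mm across and 32 mm high, about 60 g, standing flat in the lane on the deck (centre 16 mm above the deck). z up.
- lime: green lime, 48 mm, a bystander; origin at the centre of its underside
- lilac_pot: small lilac pot, 52 mm across, 48 mm tall, a bystander; origin at the centre of its underside
- jam_jar: jam jar with a yellow lid, 65 mm across, 96 mm tall, a bystander; origin at the centre of its underside
- lemon: yellow lemon, 75 mm, a bystander; origin at the centre of its underside
- garlic: bulb of garlic, 56 mm, a bystander; origin at the centre of its underside
- dish_brush: white and blue dish brush, 270 mm long, a bystander; origin at the centre of its underside
- round_tin: the same tin; origin at the centre of its underside

How it is judged:
On the way, in this order (a step that is already met when the one before it is completed fails the run):
1. the flap is pressed well open while the tin still stands on the deck (value of joint flap above 0.7 rad and x of tin_centre in the frame of caddy below 0.005 m and z of tin_centre in the frame of caddy above 0.205 m), for 0.1 s.
2. the tin goes down through the slot while the flap is held open (value of joint flap above 0.5 rad and z of tin_centre in the frame of caddy below 0.185 m and contact force between the fingers and flap above 0.5 N), for 0.02 s.
At the end, for the whole second after the job is handed in: the tin lies at rest inside the caddy (its centre within the walls and more than 30 mm below the deck) and the flap has sprung shut (under 0.08 rad) (x of tin_centre in the frame of caddy between -0.135 and 0.135 m and y of tin_centre in the frame of caddy between -0.098 and 0.098 m and z of tin_centre in the frame of caddy between 0 and 0.17 m and value of joint flap below 0.08 rad and linear speed of round_tin below 0.03 m/s); the robot touches nothing.
It fails at once if the tin is pushed over the slot while the flap is not open (tin's centre beyond the deck's edge at deck height, flap under 0.4 rad) (x of tin_centre in the frame of caddy above 0.015 m and z of tin_centre in the frame of caddy above 0.205 m and value of joint flap below 0.4 rad).
It fails at once if the tin is lifted (its centre more than 25 mm higher than it stood) (z of tin_centre in the frame of caddy above 0.241 m).
It fails at once if the tin is pushed off the side or front of the caddy (x of tin_centre in the frame of caddy below -0.15 m or y of tin_centre in the frame of caddy above 0.11 m or y of tin_centre in the frame of caddy below -0.11 m).
It fails at once if a bystander is moved by more than 20 mm (distance of any of lime, lilac_pot, jam_jar, lemon, garlic, dish_brush from where it was at the start of the episode above 0.02 m).
It also fails if it takes over 40 s, if anything falls off the work surface, if the arm or the gripper's body presses on something with over 40 N, if the wrist force passes 120 N, or if a joint passes its speed limit or range.

## Working session

There is one attempt and no reset: what is moved stays moved. The work goes in short steps, Python scripts to look and compute and a shell command to move; the robot and the scene stay as the last step left them, time stands still between calls to the robot, and variables do not carry over. Pictures are saved under pics/ and viewed, and the job is handed in when it is done.

```bash
mkdir -p pics; ls
cat > h.py <<'E'
import numpy as np, cv2
from plant import robot
def cam(n):
    m=robot.camera_model(n); return np.array(m["camera_matrix"]),np.array(m["dist"]),np.array(m["pose"])
def ray(n,u,v):
    K,d,T=cam(n); p=cv2.undistortPoints(np.array([[[u,v]]],float),K,d)[0,0]
    return T[:3,3],T[:3,:3]@np.array([p[0],p[1],1.])
def at_z(n,u,v,z):
    o,r=ray(n,u,v); return o+r*(z-o[2])/r[2]
def at_d(n,u,v,d):
    o,r=ray(n,u,v); return o+r*d
def cloud(n,D):
    K,d,T=cam(n); vv,uu=np.mgrid[0:D.shape[0],0:D.shape[1]]
    p=cv2.undistortPoints(np.stack([uu,vv],-1).reshape(-1,1,2).astype(float),K,d).reshape(D.shape+(2,))
    P=np.dstack([p*D[...,None],D]); P=P@T[:3,:3].T+T[:3,3]; P[D==0]=np.nan; return P
def proj(n,X):
    K,d,T=cam(n); R=T[:3,:3].T; r,_=cv2.Rodrigues(R); return cv2.projectPoints(np.array(X,float).reshape(-1,1,3),r,-R@T[:3,3],K,d)[0][:,0]
def save(n,name):
    im,D=robot.read_camera(n); cv2.imwrite(f"pics/{name}.png",im[...,::-1]); np.save(f"pics/{name}.npy",D); return im,D
E
python3 - <<'E'
from h import *
for n in("scene","top"):
    save(n,n+"0")
    for q in("deck_edge","push_bar","tin_centre","caddy","jam_jar","dish_brush","lemon","garlic","lime","lilac_pot"):
        r=robot.tip_of(n,q); print(n,q,[(np.round(x["at"]),round(x["conf"],2)) for x in r[:2]])
s=robot.read_state(); print(s, robot.grasp_offset)
E
```

```text
pics
scene deck_edge [(array([203., 240.]), 0.77)]
scene push_bar [(array([200., 236.]), 0.74)]
scene tin_centre [(array([206., 249.]), 0.83)]
scene caddy [(array([250., 239.]), 0.84)]
scene jam_jar [(array([291., 166.]), 0.84)]
scene dish_brush [(array([242., 341.]), 0.48)]
scene lemon [(array([279., 159.]), 0.6), (array([207., 252.]), 0.31)]
scene garlic [(array([205., 382.]), 0.67)]
scene lime [(array([244., 316.]), 0.6)]
scene lilac_pot [(array([250., 240.]), 0.68)]
top deck_edge [(array([181., 220.]), 0.85)]
top push_bar [(array([194., 194.]), 0.7)]
top tin_centre [(array([198., 222.]), 0.74), (array([206., 126.]), 0.72)]
top caddy []
top jam_jar [(array([232., 126.]), 0.97)]
top dish_brush [(array([253., 322.]), 0.81)]
top lemon [(array([207., 122.]), 0.59)]
top garlic [(array([211., 412.]), 0.72)]
top lime [(array([240., 294.]), 0.65)]
top lilac_pot [(array([254., 374.]), 0.52)]
{'t': 1.1, 'q': array([-1.34342404e+00,  1.30433698e-01,  1.48818518e+00, -4.27079409e-05,
        1.52302450e+00, -8.54054855e-02]), 'dq': array([-0.0005434 , -0.00040744, -0.00027475,  0.00055941,  0.00134396,
       -0.00034147]), 'joint_torque': array([ 1.20811590e-03, -5.59772265e+01, -4.92068732e+01,  7.67313363e-02,
        2.26573303e-02, -2.76211318e-05]), 'tool_pos': array([ 0.18462382, -0.57088594,  0.21862322]), 'orientation': array([-3.10320568e+00, -4.89305682e-01,  7.24896157e-05]), 'force': array([ 0.37365564, -0.55073454, -0.71269712]), 'wrist_torque': array([ 0.02950206,  0.04868109, -0.01891444]), 'opening': 0.0929118013459233} 0.0188
```

View pics/scene0.png

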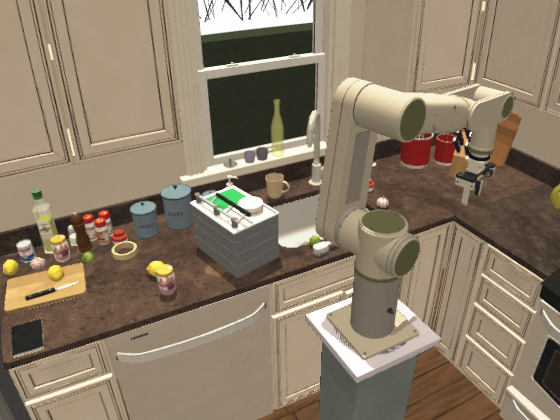

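View pics/top0.png

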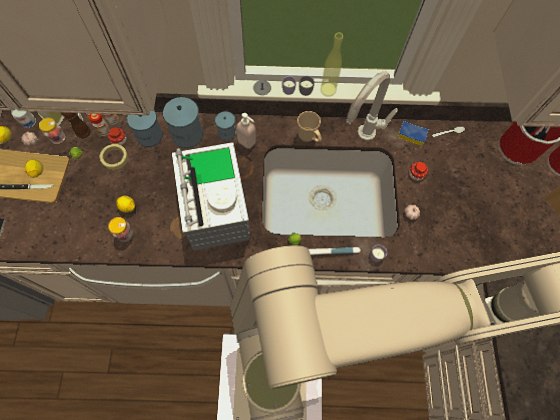

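Run:
```python
from h import *
for n in("scene","top"):
    D=np.load(f"pics/{n}0.npy");P=cloud(n,D)
    K,d,T=cam(n); print(n,T[:3,3].round(3),K[0,0], D.min(),D.max())
    pts={"scene":[(240,203),(236,200),(249,206)],"top":[(220,181),(194,194),(222,198),(126,232),(126,206)]}[n]
    for u,v in pts: print((u,v),P[v,u].round(4))
```

```text
scene [-0.899  0.775  1.121] 492.52545882653766 0.0 3.2876458
(240, 203) [0.5472 0.2056 0.2331]
(236, 200) [0.625  0.1904 0.2028]
(249, 206) [0.5088 0.187  0.235 ]
top [-0.041  0.008  1.501] 446.3363521055969 0.0 3.7133017
(220, 181) [0.6043 0.1824 0.1994]
(194, 194) [0.5297 0.2513 0.2549]
(222, 198) [0.5276 0.167  0.2359]
(126, 232) [0.4641 0.5013 0.0741]
(126, 206) [0.5689 0.5243 0.0511]
```

Run:
```python
from h import *
im=cv2.imread("pics/top0.png")
c=im[135:255,165:255]; cv2.imwrite("pics/topz.png",cv2.resize(c,None,fx=5.0,fy=5.0,interpolation=cv2.INTER_CUBIC))
im=cv2.imread("pics/scene0.png")
c=im[180:280,185:285]; cv2.imwrite("pics/scz.png",cv2.resize(c,None,fx=5.8,fy=5.8,interpolation=cv2.INTER_CUBIC))
r=robot.silhouettes("top","caddy")
D=np.load("pics/top0.npy");P=cloud("top",D)
sub=P[140:250,170:255].reshape(-1,3)
m=(abs(sub[:,2]-0.2)<0.006); q=sub[m]; print(len(q))
rect=cv2.minAreaRect(q[:,:2].astype(np.float32)); print(rect)
print(cv2.boxPoints(rect))
r=robot.silhouettes("top","round_tin")
for x in r[:2]:
    print(x["conf"],x["rect"]); p=P[x["pixels"]]; p=p[abs(p[:,2]-0.233)<0.006]; 
    if len(p)>5: print(len(p),cv2.minEnclosingCircle(p[:,:2].astype(np.float32)),np.nanmedian(p,0),p.mean(0))
```

```text
3198
((0.5896945595741272, 0.21975700557231903), (0.2903023064136505, 0.20570023357868195), 13.302606582641602)
[[0.42477286 0.28644907]
 [0.47210324 0.0862681 ]
 [0.75461626 0.15306494]
 [0.7072859  0.3532459 ]]
0.7 [221.7, 197.3, 28.3, 29.0]
556 ((0.5368658304214478, 0.17006081342697144), 0.04575152322649956) [0.53603177 0.17187269 0.23443143] [0.53592797 0.17153215 0.2342171 ]
0.18 [297.1, 239.6, 13.1, 15.2]
```

View pics/topz.png

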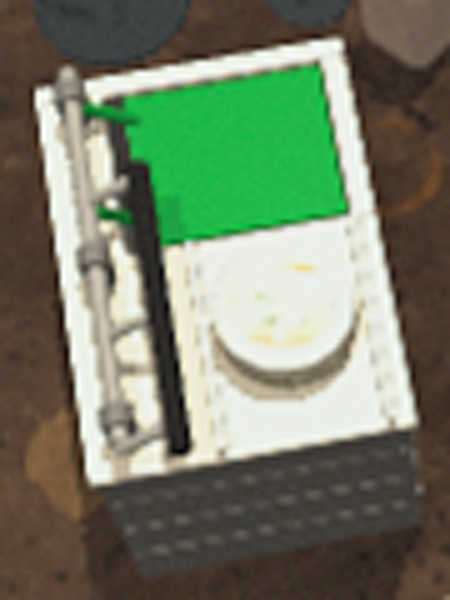

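View pics/scz.png

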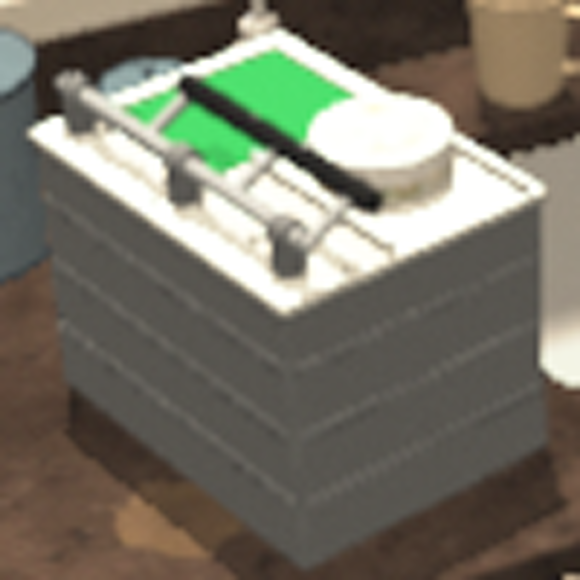

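```bash
cat >> h.py <<'E'
C=np.array([.5897,.2198]); YAW=np.radians(13.3)
def c2w(x,y,z):
    c,s=np.cos(YAW),np.sin(YAW); return np.array([C[0]+c*x-s*y,C[1]+s*x+c*y,z])
def w2c(p):
    c,s=np.cos(YAW),np.sin(YAW); d=np.array(p[:2])-C; return np.array([c*d[0]+s*d[1],-s*d[0]+c*d[1],p[2]])
E
python3 - <<'E'
from h import *
for n,(x0,y0,w,h,f) in {"top":(165,135,90,120,5),"scene":(185,180,100,100,5.8)}.items():
    im=cv2.imread(f"pics/{n}0.png"); c=cv2.resize(im[y0:y0+h,x0:x0+w],None,fx=f,fy=f,interpolation=cv2.INTER_CUBIC)
    def pl(X,col):
        p=((proj(n,X)-[x0,y0]+.5)*f).astype(np.int32); cv2.polylines(c,[p.reshape(-1,1,2)],False,col,1)
    pl([c2w(x,y,.2) for x,y in[(-.143,-.103),(.143,-.103),(.143,.103),(-.143,.103),(-.143,-.103)]],(0,0,255))
    pl([c2w(-.155,.04,.259),c2w(.045,.04,.259)],(255,255,0))
    pl([c2w(.009,y,.2) for y in(-.088,.06)],(255,0,255))
    pl([c2w(-.0628+.045*np.cos(a),-.0355+.045*np.sin(a),.232) for a in np.linspace(0,6.28,40)],(255,0,0))
    cv2.imwrite(f"pics/ov_{n}.png",c)
for x,y,z in[(-.130,.0025,.32),(-.130,.0025,.212),(.02,.0025,.212)]: print(c2w(x,y,z).round(4))
E
```

```text
[0.4626 0.1923 0.32  ]
[0.4626 0.1923 0.212 ]
[0.6086 0.2268 0.212 ]
```

View pics/ov_top.png

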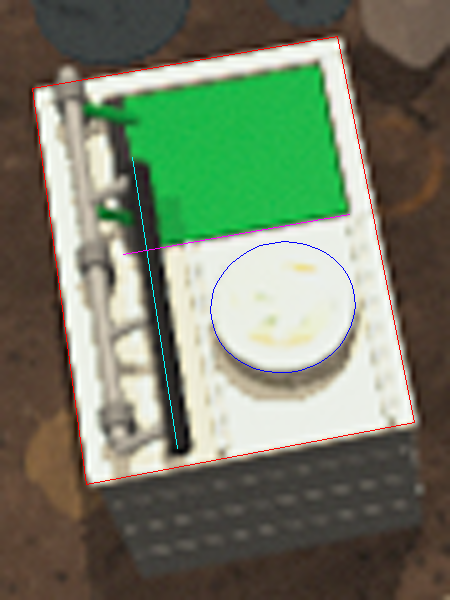

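View pics/ov_scene.png

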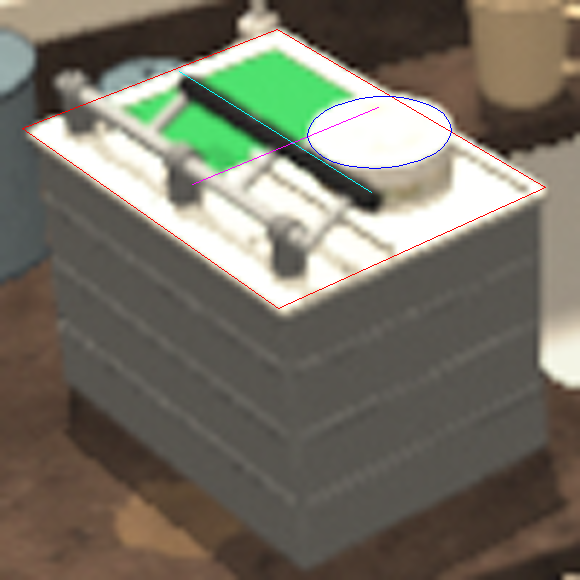

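```bash
python3 -m handwheel '0.33 0.5 0.47 0 0 -0.1; 0.33 0.5 0.47 0 0 -0.1; 0.33 0.5 0.47 0 0 -0.1; 0.33 0.5 0.47 0 0 -0.1; 0.33 0.5 0.47 0 0 -0.1' -0.237
python3 -m handwheel '0.33 0.75 0 0 0 0; 0.33 0.75 0 0 0 0; 0.33 0.75 0 0 0 0; 0.33 0.75 0 0 0 0; 0.33 0.75 0 0 0 0'
```

```text
t: 1.7
tool_pos: [0.2853, -0.4193, 0.3632]
orientation: [3.116, 0.369, 0.003]
force: [1.2, 0.2, 0.3]
opening: 0.0593
t: 2.2
tool_pos: [0.3831, -0.1938, 0.36]
orientation: [3.12, 0.367, 0.001]
force: [0.3, 0.0, 0.1]
opening: 0.0579
```

```bash
python3 -m handwheel '0.13 0.75 0 0 0 0; 0.13 0.75 0 0 0 0; 0.13 0.75 0 0 0 0; 0.13 0.75 0 0 0 0; 0.13 0.75 0 0 0 0'
python3 -m handwheel '0.13 0.53 -0.13 0 0 0; 0.13 0.53 -0.13 0 0 0; 0.13 0.53 -0.13 0 0 0; 0.13 0.53 -0.13 0 0 0; 0.13 0.53 -0.13 0 0 0'
python3 - <<'E'
from h import *
s=robot.read_state(); p=s["tool_pos"]; print(p,w2c(p)); d=c2w(-.130,.0025,.275)-p; print(d/.3)
R=cv2.Rodrigues(s["orientation"])[0]; print(R.round(3), np.degrees(np.arctan2(-R[1,1],-R[0,1])))
E
```

```text
t: 2.7
tool_pos: [0.4216, 0.0323, 0.3599]
orientation: [-3.119, -0.371, -0.002]
force: [-0.4, -0.9, 0.1]
opening: 0.0577
t: 3.2
tool_pos: [0.46, 0.1904, 0.3191]
orientation: [-3.119, -0.373, 0.004]
force: [-0.1, -0.3, 0.8]
opening: 0.0573
[0.46003246 0.19035423 0.31914038] [-0.1329637   0.00117399  0.31914038]
[ 0.00859721  0.00657416 -0.14713459]
[[ 0.972  0.236 -0.003]
 [ 0.236 -0.972 -0.   ]
 [-0.003 -0.    -1.   ]] 103.63542674770241
```

```bash
python3 -m handwheel '0.009 0.007 -0.15 0 0 0; 0.009 0.007 -0.15 0 0 0; 0.009 0.007 -0.15 0 0 0'
python3 - <<'E'
from h import *
p=robot.read_state()["tool_pos"]; print(p,w2c(p))
save("scene","s1"); save("top","t1")
for n in("top","scene"):
  x0,y0={"top":(150,120),"scene":(170,130)}[n]
  im=cv2.imread(f"pics/{n[0]}1.png")[y0:y0+140,x0:x0+130]; cv2.imwrite(f"pics/{n[0]}1z.png",cv2.resize(im,None,fx=4,fy=4,interpolation=cv2.INTER_CUBIC))
E
```

```text
t: 3.5
tool_pos: [0.4627, 0.1891, 0.2757]
orientation: [3.12, 0.366, -0.003]
force: [-0.1, 0.4, 0.8]
opening: 0.0576
[0.4627453  0.1891139  0.27574015] [-0.13060896 -0.00065717  0.27574015]
```

View pics/s1z.png

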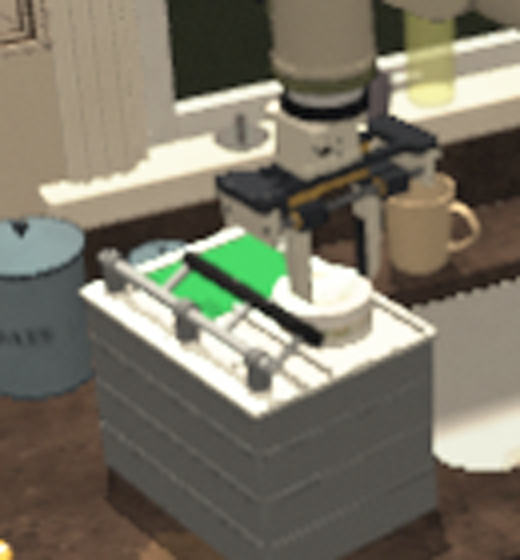

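View pics/t1z.png

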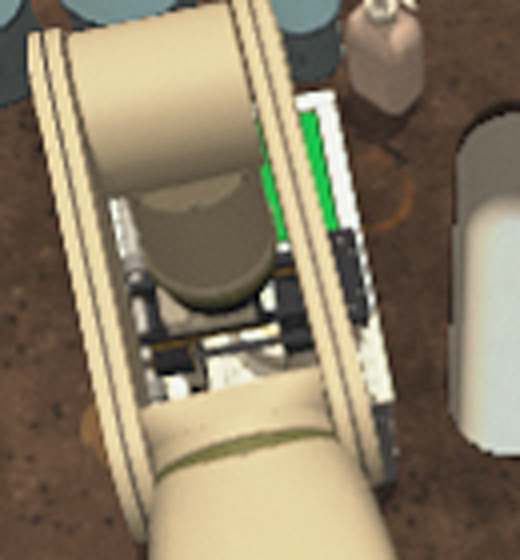

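Run:
```python
from h import *
for y in(.037,-.038):
    for z in (.2757,.2957): print((proj("scene",[c2w(-.1306,y,z)])-[170,130])*4)
p=robot.read_state()["tool_pos"]; print(w2c(p)); print((c2w(-.132,.0025,.213)-p)/.3)
P=cloud("scene",np.load("pics/s1.npy"))
for u,v in[(245,200),(245,204),(246,196),(263,195),(264,198)]: print((u,v),w2c(P[v,u]).round(3))
```

```text
[[298.62916142 302.16403004]]
[[297.42664788 281.8270619 ]]
[[366.99956984 273.27536964]]
[[366.23391472 253.25402497]]
[-0.12913428 -0.00045005  0.27809011]
[-0.0115584   0.00737224 -0.21696705]
(245, 200) [-0.139  0.04   0.302]
(245, 204) [-0.135  0.039  0.284]
(246, 196) [-0.144  0.038  0.319]
(263, 195) [-0.14  -0.037  0.294]
(264, 198) [ 0.251 -0.346  0.002]
```

```bash
python3 -m handwheel '-0.002 0.007 -0.04 0 0 0; -0.002 0.007 -0.08 0 0 0; -0.002 0.007 -0.12 0 0 0; -0.002 0.007 -0.16 0 0 0; -0.002 0.007 -0.16 0 0 0'
python3 - <<'E'
from h import *
s=robot.read_state(); print(w2c(s["tool_pos"]),s["force"])
save("scene","s2")
im=cv2.imread("pics/s2.png")[130:270,170:300]; cv2.imwrite("pics/s2z.png",cv2.resize(im,None,fx=4,fy=4,interpolation=cv2.INTER_CUBIC))
E
```

```text
t: 4.1
tool_pos: [0.4648, 0.1858, 0.2267]
orientation: [3.11, 0.358, 0.003]
force: [6.0, -20.6, 3.4]
opening: 0.0567
[-0.12935978 -0.00434125  0.22673985] [  5.98686364 -20.567422     3.42719284]
```

View pics/s2z.png

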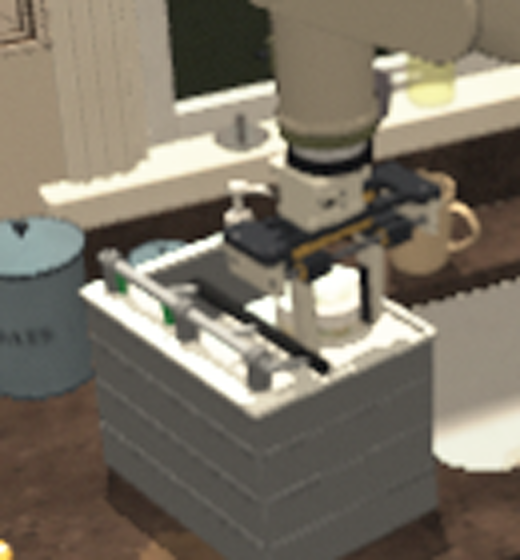

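Run:
```python
from h import *
im=cv2.imread("pics/s2.png")[185:235,215:280]; cv2.imwrite("pics/s2y.png",cv2.resize(im,None,fx=10,fy=10,interpolation=cv2.INTER_CUBIC))
P=cloud("scene",np.load("pics/s2.npy"))
for v in range(196,224,3):
  print(v,[tuple((w2c(P[v,u])*1000).round(0).astype(int)) for u in range(240,256,3)])
```

```text
196 [(np.int64(-164), np.int64(77), np.int64(342)), (np.int64(-154), np.int64(58), np.int64(330)), (np.int64(-164), np.int64(53), np.int64(333)), (np.int64(-164), np.int64(41), np.int64(328)), (np.int64(-166), np.int64(30), np.int64(325)), (np.int64(301), np.int64(-332), np.int64(-3))]
199 [(np.int64(-167), np.int64(80), np.int64(333)), (np.int64(-139), np.int64(48), np.int64(309)), (np.int64(-165), np.int64(55), np.int64(323)), (np.int64(-44), np.int64(-46), np.int64(234)), (np.int64(-58), np.int64(-49), np.int64(238)), (np.int64(-58), np.int64(-62), np.int64(233))]
202 [(np.int64(-168), np.int64(81), np.int64(322)), (np.int64(-140), np.int64(50), np.int64(299)), (np.int64(-134), np.int64(33), np.int64(289)), (np.int64(-65), np.int64(-30), np.int64(236)), (np.int64(-71), np.int64(-39), np.int64(235)), (np.int64(-79), np.int64(-46), np.int64(236))]
205 [(np.int64(-57), np.int64(5), np.int64(233)), (np.int64(-129), np.int64(43), np.int64(280)), (np.int64(-136), np.int64(35), np.int64(280)), (np.int64(-78), np.int64(-20), np.int64(233)), (np.int64(-93), np.int64(-22), np.int64(238)), (
[... 1174 characters left out ...]
-10), np.int64(199)), (np.int64(-123), np.int64(-10), np.int64(207))]
220 [(np.int64(-137), np.int64(65), np.int64(232)), (np.int64(-140), np.int64(54), np.int64(229)), (np.int64(-143), np.int64(44), np.int64(226)), (np.int64(-157), np.int64(41), np.int64(231)), (np.int64(-125), np.int64(5), np.int64(202)), (np.int64(-137), np.int64(1), np.int64(205))]
223 [(np.int64(-117), np.int64(51), np.int64(205)), (np.int64(-123), np.int64(43), np.int64(204)), (np.int64(-125), np.int64(32), np.int64(200)), (np.int64(-151), np.int64(38), np.int64(215)), (np.int64(-140), np.int64(17), np.int64(201)), (np.int64(-140), np.int64(4), np.int64(196))]<stdin>:5: RuntimeWarning: invalid value encountered in cast
```

View pics/s2y.png

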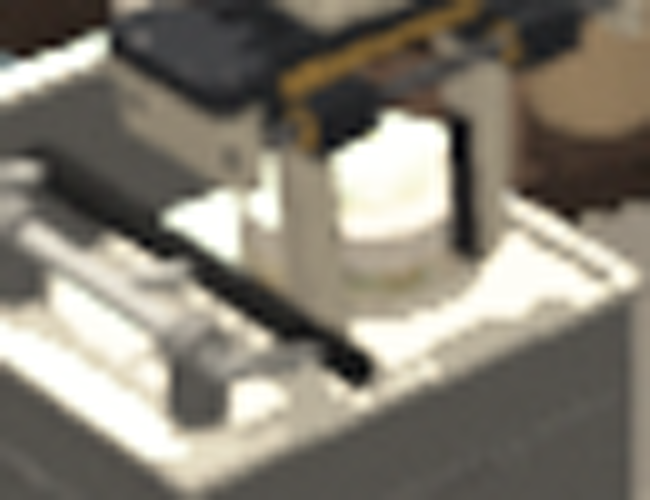

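```bash
python3 -m handwheel '0 0 0.08 0 0 0; 0 0 0.18 0 0 0; 0 0 0.18 0 0 0; 0 0 0.18 0 0 0; 0 0 0.18 0 0 0'
python3 -m handwheel '0 0 0 0 0 0; 0 0 0 0 0 0; 0 0 0 0 0 0' -0.4
python3 - <<'E'
from h import *
a=[]
for i in range(4):
    robot.read_camera("scene"); s=robot.read_state(); a.append(np.r_[w2c(s["tool_pos"]),s["force"],s["opening"]])
print(np.mean(a,0).round(4),np.std(a,0).round(4))
save("scene","s3")
im=cv2.imread("pics/s3.png")[185:235,215:280]; cv2.imwrite("pics/s3y.png",cv2.resize(im,None,fx=10,fy=10,interpolation=cv2.INTER_CUBIC))
E
```

```text
t: 4.65
tool_pos: [0.4623, 0.1922, 0.2804]
orientation: [3.12, 0.367, -0.002]
force: [-0.2, 0.1, -0.7]
opening: 0.0577
t: 4.95
tool_pos: [0.4625, 0.1923, 0.281]
orientation: [3.12, 0.367, -0.002]
force: [-0.0, -0.5, -0.6]
opening: 0.0646
[-0.13    0.0025  0.2814 -0.056   0.3408  0.012   0.0649] [1.000e-04 0.000e+00 1.000e-04 5.338e-01 6.107e-01 3.140e-01 3.000e-04]
```

View pics/s3y.png

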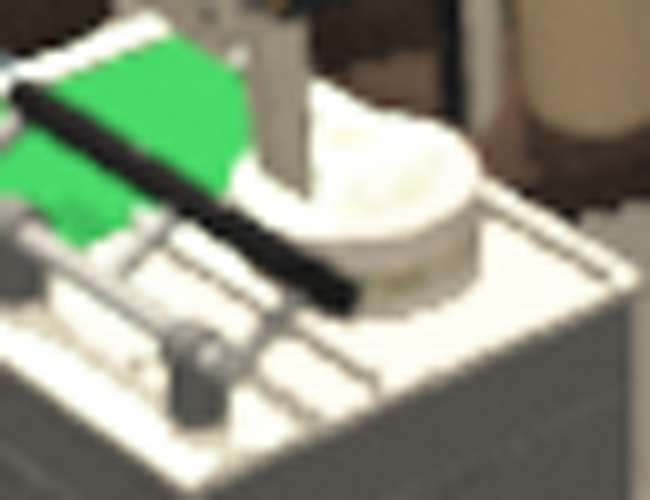

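Run:
```python
from h import *
for x in(-.1375,-.1225):
  for y in(.035,.043,.0525): print(x,y,((proj("scene",[c2w(x,y,.2814)])-[215,185]+.5)*10).round(0))
P=cloud("scene",np.load("pics/s3.npy"))
for v in range(193,208,1):
  print(v,[[round(1000*t) for t in w2c(P[v,u])] for u in range(240,248) if 0.26<P[v,u,2]<.32])
```

```text
-0.1375 0.035 [[318. 202.]]
-0.1375 0.043 [[299. 209.]]
-0.1375 0.0525 [[276. 219.]]
-0.1225 0.035 [[291. 185.]]
-0.1225 0.043 [[272. 193.]]
-0.1225 0.0525 [[250. 202.]]
193 []
194 []
195 [[-134, 36, 318]]
196 [[-122, 48, 314], [-134, 52, 320], [-137, 46, 319], [-138, 38, 316]]
197 [[-130, 53, 315], [-135, 53, 317], [-135, 49, 315], [-143, 50, 319], [-137, 42, 314], [-138, 38, 313]]
198 [[-130, 54, 312], [-128, 48, 309], [-137, 51, 313], [-143, 51, 316], [-135, 41, 309], [-144, 43, 313]]
199 [[-126, 51, 305], [-128, 48, 304], [-139, 52, 310], [-142, 50, 311], [-140, 45, 308], [-138, 39, 305]]
200 [[-128, 53, 303], [-125, 47, 299], [-133, 48, 303], [-141, 50, 307], [-135, 41, 301], [-138, 39, 301]]
201 [[-123, 50, 295], [-132, 52, 300], [-139, 53, 303], [-141, 50, 303], [-137, 43, 299], [-140, 41, 299]]
202 [[-132, 52, 296], [-132, 48, 295], [-138, 48, 297], [-133, 40, 292], [-140, 42, 296]]
203 [[-138, 49, 294], [-140, 46, 293], [-143, 44, 293]]
204 [[-135, 42, 285], [-139, 41, 287]]
205 []
206 []
207 []
```

```bash
python3 -m handwheel '0 -0.003 -0.06 0 0 0; 0 -0.003 -0.1 0 0 0; 0 -0.003 -0.14 0 0 0; 0 -0.003 -0.18 0 0 0; 0 -0.003 -0.18 0 0 0'
python3 - <<'E'
from h import *
s=robot.read_state(); print(w2c(s["tool_pos"]),s["force"])
save("scene","s4")
im=cv2.imread("pics/s4.png")[185:235,215:280]; cv2.imwrite("pics/s4y.png",cv2.resize(im,None,fx=10,fy=10,interpolation=cv2.INTER_CUBIC))
E
```

```text
t: 5.7
tool_pos: [0.463, 0.1908, 0.2269]
orientation: [3.119, 0.366, 0.0]
force: [1.4, -3.4, 5.3]
opening: 0.0654
[-0.1300116   0.00096215  0.22686547] [ 1.38883718 -3.4146318   5.27118669]
```

View pics/s4y.png

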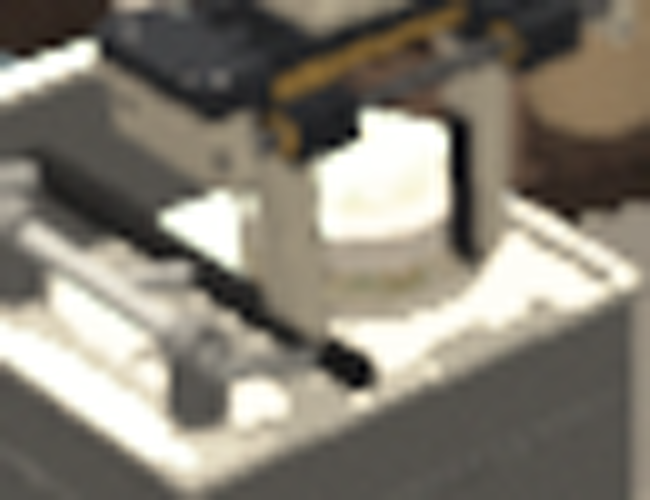

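```bash
python3 -m handwheel '0 0.003 -0.02 0 0 0; 0 0.005 -0.035 0 0 0; 0 0.005 -0.04 0 0 0; 0 0.005 -0.04 0 0 0'
python3 - <<'E'
from h import *
s=robot.read_state(); print(w2c(s["tool_pos"]),s["force"])
save("scene","s5")
im=cv2.imread("pics/s5.png")[185:235,215:280]; cv2.imwrite("pics/s5y.png",cv2.resize(im,None,fx=10,fy=10,interpolation=cv2.INTER_CUBIC))
E
```

```text
t: 6.15
tool_pos: [0.463, 0.1933, 0.2168]
orientation: [-3.119, -0.367, -0.001]
force: [-1.4, -1.5, 6.3]
opening: 0.0649
[-0.12943659  0.00334734  0.21679757] [-1.40205747 -1.49901557  6.25858147]
```

View pics/s5y.png

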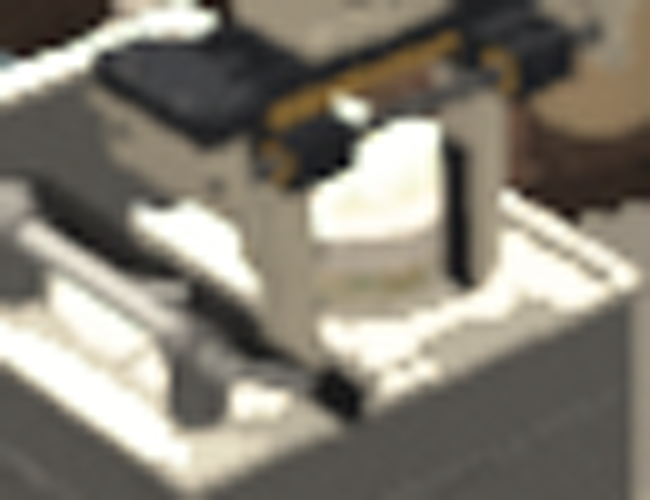

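```bash
python3 -m handwheel '0 0 -0.007 0 0 0; 0.032 0.008 -0.007 0 0 0; 0.065 0.015 -0.007 0 0 0; 0.097 0.023 -0.007 0 0 0; 0.13 0.031 -0.007 0 0 0'
python3 - <<'E'
from h import *
s=robot.read_state(); print(w2c(s["tool_pos"]),s["force"])
save("scene","s6")
im=cv2.imread("pics/s6.png")[185:235,215:280]; cv2.imwrite("pics/s6y.png",cv2.resize(im,None,fx=10,fy=10,interpolation=cv2.INTER_CUBIC))
E
```

```text
t: 6.7
tool_pos: [0.5006, 0.2026, 0.2156]
orientation: [-3.119, -0.369, 0.004]
force: [-12.8, -4.0, 16.3]
opening: 0.0647
[-0.09067535  0.00377214  0.21562876] [-12.76764779  -3.99900997  16.30523952]
```

View pics/s6y.png

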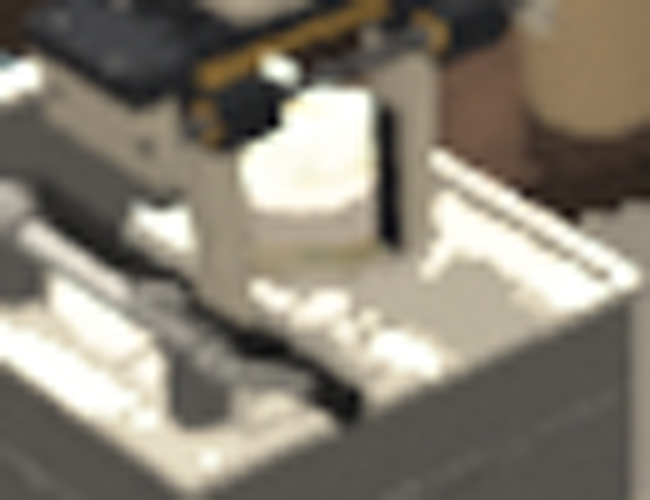

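```bash
python3 -m handwheel '0.032 0.008 0.002 0 0 0; 0.065 0.015 0.002 0 0 0; 0.097 0.023 0.002 0 0 0; 0.13 0.031 0.002 0 0 0'
python3 - <<'E'
from h import *
s=robot.read_state(); print(w2c(s["tool_pos"]),s["force"])
save("scene","s7")
im=cv2.imread("pics/s7.png")[165:235,215:280]; cv2.imwrite("pics/s7y.png",cv2.resize(im,None,fx=8,fy=8,interpolation=cv2.INTER_CUBIC))
E
```

```text
t: 7.15
tool_pos: [0.5399, 0.2119, 0.2158]
orientation: [-3.119, -0.368, 0.003]
force: [-9.4, -3.0, 12.1]
opening: 0.0653
[-0.05031856  0.00379778  0.21578871] [-9.4158084  -2.99767394 12.07846626]
```

View pics/s7y.png

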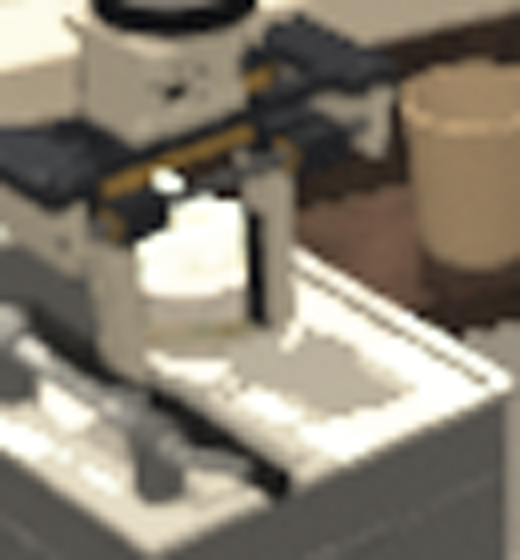

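```bash
python3 -m handwheel '0.032 0.008 0 0 0 0; 0.065 0.015 0 0 0 0; 0.097 0.023 0 0 0 0; 0.13 0.031 0 0 0 0; 0.162 0.038 0 0 0 0'
python3 - <<'E'
from h import *
s=robot.read_state(); print(w2c(s["tool_pos"]),s["force"])
save("scene","s8")
im=cv2.imread("pics/s8.png")[165:235,215:280]; cv2.imwrite("pics/s8y.png",cv2.resize(im,None,fx=8,fy=8,interpolation=cv2.INTER_CUBIC))
save("top","t8")
im=cv2.imread("pics/t8.png")[120:260,150:280]; cv2.imwrite("pics/t8y.png",cv2.resize(im,None,fx=4,fy=4,interpolation=cv2.INTER_CUBIC))
E
```

```text
t: 7.7
tool_pos: [0.5886, 0.2234, 0.2159]
orientation: [-3.119, -0.368, 0.003]
force: [-9.6, -2.4, 11.8]
opening: 0.0651
[-2.00572168e-04  3.78344608e-03  2.15862800e-01] [-9.63099424 -2.36455447 11.75849789]
```

View pics/s8y.png

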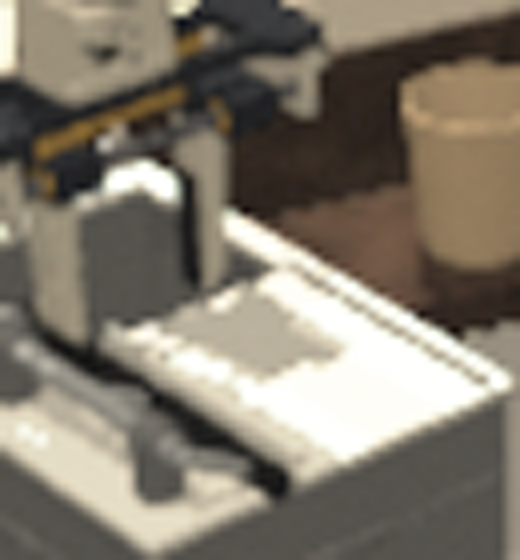

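View pics/t8y.png

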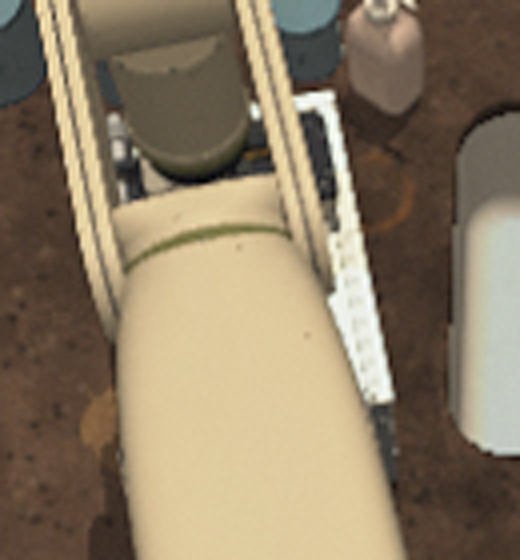

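```bash
python3 -m handwheel '0 0 0 0 0 0; 0 0 0 0 0 0; 0 0 0 0 0 0'
python3 - <<'E'
from h import *
save("scene","s9")
im=cv2.imread("pics/s9.png")[165:235,215:280]; cv2.imwrite("pics/s9y.png",cv2.resize(im,None,fx=8,fy=8,interpolation=cv2.INTER_CUBIC))
P=cloud("scene",np.load("pics/s9.npy"))
for v in range(184,206,2): print(v,[[round(1000*t) for t in w2c(P[v,u])] for u in range(225,239,2) if P[v,u,0]==P[v,u,0]])
for n in("round_tin",): print([(x["rect"],x["conf"]) for x in robot.look_for("scene",n)])
E
```

```text
t: 8.1
tool_pos: [0.5898, 0.2236, 0.216]
orientation: [-3.119, -0.368, -0.003]
force: [-1.3, -0.0, 7.1]
opening: 0.0648
184 [[-35, 48, 325], [-30, 36, 320], [-32, 29, 317], [-34, 22, 316], [245, -175, 138], [355, -260, 65], [5, -31, 282]]
186 [[-33, 47, 316], [-37, 41, 316], [248, -156, 134], [136, -91, 201], [130, -96, 201], [118, -98, 205], [8, -32, 272]]
188 [[-33, 47, 309], [-40, 44, 310], [127, -75, 201], [122, -81, 201], [111, -93, 201], [7, -31, 265]]
190 [[126, -55, 200], [131, -67, 194], [133, -78, 189], [128, -85, 188], [129, -94, 184], [122, -100, 185], [95, -90, 199]]
192 [[131, -57, 188], [133, -68, 183], [135, -78, 179], [131, -86, 177], [135, -98, 172], [125, -101, 174], [111, -101, 180]]
194 [[134, -58, 177], [135, -68, 173], [132, -76, 171], [124, -80, 173], [133, -96, 164], [125, -100, 166], [104, -96, 176]]
196 [[140, -62, 164], [129, -64, 168], [131, -75, 163], [131, -84, 160], [134, -96, 154], [126, -100, 156], [107, -97, 164]]
198 [[-9, 35, 254], [140, -70, 152], [133, -75, 153], [126, -80, 154], [125, -89, 151], [127, -100, 146], [6, -27, 224]]
200 [[-5, 34, 244], [133, -65, 148], [134, -75, 143], [138, -88, 137], [129, -91, 139], [124, -97, 139], [102, -92, 150]]
202 [[-7, 35, 236], [127, -60, 143], [133, -74, 135], [133, -84, 131], [135, -95, 126], [125, -98, 129], [109, -96, 137]]
204 [[-13, 40, 232], [136, -65, 127], [144, -80, 118], [133, -83, 122], [131, -91, 120], [122, -95, 122], [4, -24, 200]]
[]
```

View pics/s9y.png

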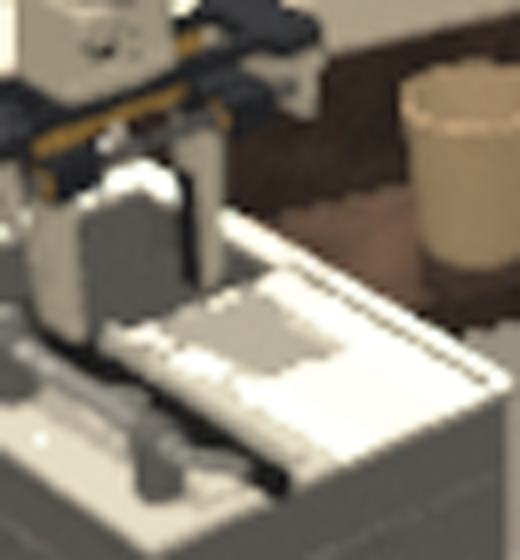

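```bash
python3 -m handwheel '0 0 0.05 0 0 0; 0 0 0.1 0 0 0; 0 0 0.16 0 0 0; 0 0 0.25 0 0 0; 0 0 0.4 0 0 0'
python3 -m handwheel '-0.3 -0.4 0.1 0 0 0; -0.3 -0.4 0.1 0 0 0; -0.3 -0.4 0.1 0 0 0; -0.3 -0.4 0.1 0 0 0; -0.3 -0.4 0.1 0 0 0'
python3 -m handwheel '-0.2 -0.7 0.1 0 0 0; -0.2 -0.7 0.1 0 0 0; -0.2 -0.7 0.1 0 0 0; -0.2 -0.7 0.1 0 0 0; -0.2 -0.7 0.1 0 0 0'
python3 - <<'E'
from h import *
save("scene","s10");save("top","t10")
P=cloud("top",np.load("pics/t10.npy"))
X=c2w(.07,-.03,.2); u,v=proj("top",[X])[0].round().astype(int); print(P[v,u],X)
for n in("lime","lilac_pot","jam_jar","lemon","garlic","dish_brush"): print(n,[(x["at"],x["conf"]) for x in robot.tip_of("top",n)][:1])
print([(x["at"],x["conf"]) for x in robot.tip_of("top","round_tin")])
E
```

```text
t: 8.7
tool_pos: [0.5878, 0.2227, 0.3328]
orientation: [3.119, 0.367, -0.009]
force: [0.4, 0.1, 0.2]
opening: 0.0654
t: 9.2
tool_pos: [0.4992, 0.1023, 0.3661]
orientation: [-3.12, -0.364, -0.005]
force: [0.2, 0.1, 0.0]
opening: 0.0651
t: 9.7
tool_pos: [0.4391, -0.1095, 0.3948]
orientation: [3.12, 0.365, -0.0]
force: [0.7, 0.8, -0.1]
opening: 0.0649
[0.66596323 0.20665494 0.19972661] [0.66472401 0.20670812 0.2       ]
lime []
lilac_pot [([257.0, 374.7], 0.64)]
jam_jar [([230.1, 124.3], 0.66)]
lemon [([206.9, 124.3], 0.53)]
garlic [([210.4, 410.9], 0.76)]
dish_brush [([252.5, 320.2], 0.48)]
[]
```

View pics/t10.png

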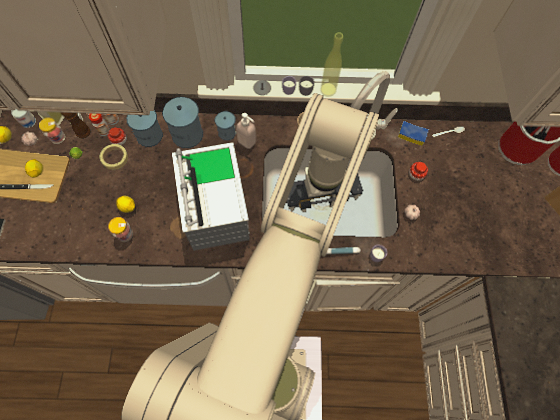

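View pics/s10.png

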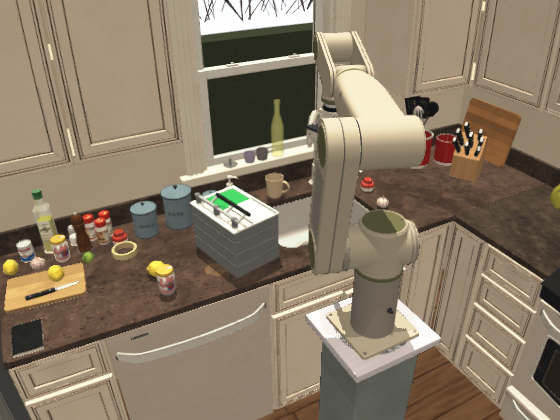

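```bash
python3 -m handwheel '0 0 0 0 0 0; 0 0 0 0 0 0; 0 0 0 0 0 0'; python3 -c "
from plant import robot; print(robot.close_job())"
```

```text
t: 10.45
tool_pos: [0.4394, -0.1068, 0.3941]
orientation: [-3.12, -0.368, -0.0]
force: [0.2, -0.3, -0.8]
opening: 0.0653
the job is handed in; nothing more can be done
None
```

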